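# Lock the drill jig with the quarter-turn pin

### The arm

A 6-joint arm with a two-finger parallel gripper is mounted at the origin on the work surface. World frame = base frame: x ahead of the robot, y to its left, z up, the work surface at z = 0. Lengths are in m, angles in rad, forces in N, time in s.
With the tool pointing down it reaches from about 0.35 to 0.775 m from the base axis. Payload 7.3 kg.
Tool frame: the origin (TCP) lies at the very end of the fingers, on their centre line; the grasp point (between the pads) lies 19 mm behind it (robot.pinch_z is the distance from the TCP to the grasp point, in m); z points along the fingers, y is the line along which they close (so a half turn about z gives the same grasp; the last joint's range is limited). The gripper opens to 92 mm and grips with 3 to 60 N. Pads are 19 mm wide; open, the fingers measure 130 mm over their backs; the gripper's body (75 mm by 190 mm) begins 47 mm behind the grasp point.
Start: joints at [-1.379, 0.342, 1.524, -0, 1.275, -0.146], TCP at [0.174, -0.495, 0.227] pointing down, gripper open.
Joint ranges: [-2.53, 2.53], [-0.77, 2.02], [0.04, 2.7], [-1, 4.14], [0.28, 2.66], [-3.11, 3.11]. Speed limits (rad/s): [2.57, 2.57, 3.14, 3.14, 3.14, 3.14].

### API

Orientations are given as [roll, pitch, yaw] about the fixed x, y, z axes, in that order (R = Rz(yaw) Ry(pitch) Rx(roll)).
In Python, from cell import robot gives the robot as it stands.
- The arm moves only by the tool move_arm, never from a script. Its argument "motion" is a list of rows, each a list of 6 numbers: the shift along the tool's x, y, z in units of 0.1 m (1.0 is 0.1 m), then the turn, a rotation vector about the tool's x, y, z in units of pi rad (1.0 is pi rad). In form: [[dx, dy, dz, rx, ry, rz], ...]. A call has 1 to 12 rows; each row is the pose to reach, as a shift and turn from the pose commanded when the call began, along the tool's axes at that moment, turning the shorter way round; what a row does not reach only later rows make up. A row lasts 1/8 s, in which the tool goes at most 62.5 mm and 10.7 degrees, less where a joint would pass 70% of its speed; a pose out of reach is approached as far as the arm can. A call with a number of a shift or a turn outside -1 to 1 is refused whole. A call with a gripper value outside its range is refused whole. "fingers" is the opening, from -1 (shut) to 1 (fully open), set as the call begins (left out, the last holds). The fingers move at their own pace and stop on an object; "newtons" is the grip in N (left out, the last holds). Time passes only in rows, so rows that repeat a pose let the fingers close. It gives the time, the measured TCP pose, the force, the opening and the grip force at its end, in the units of the state.
- robot.observe(): the state, without advancing time (a new reading comes with each control period).
- robot.read_camera(name): name is "scene" or "top"; returns a dict with "image" (384x512x3 uint8, red, green, blue), "range_z" (384x512 float32, m along the optical axis (not along the pixel's ray), 0 where there is no reading), "vfov" (degrees; the focal length in pixels is half the picture's height over the tangent of half this angle, whatever the lens; pixels are square), "cx", "cy" (the principal point, pixels), "extrinsics" (4x4, takes a point from camera to world coordinates). Camera axes: x right, y up, looking along -z (the intrinsics and any distortion apply to the point x, -y, -z); pixel columns grow to the right and rows downward; lengths in m; the calibration is good to about 2 mm. A picture is of the moment at which its call begins.
- robot.hand_in(): hands the job in; it is judged then, once.
The state is a dict: "time": time; "qpos": joint angles; "qvel": joint speeds; "joint_efforts": joint torques, N m; "tool_pos": TCP position; "tool_rot": TCP orientation; "contact_force": force on the tool from outside, world axes, zero at the start; "torque": the same for the moment, N m; "opening": finger opening in m; "grip_force": force on a finger pad.
Only numpy, scipy, OpenCV 4.12 (cv2) and the standard library are available. Lean on these libraries where they do the work, as an engineer would, in place of code of your own. Each camera call takes 0.05 s, during which the arm holds its last target. There are 200 camera calls.

### The job

Lock the closed leaf of the blue drill jig: take the locking pin with the orange paddle handle out of the red rack, push it fully down through the slotted eyelet in the leaf's yellow free end, then give it a quarter turn so that its handle lies along the leaf, and let go. Leave the two round-knobbed pins in the rack.

Things in the scene. Friction and masses are not known exactly. Their poses are not given: they have to be found in the camera images.
- lockpin_handle (a point): Centre of the locking pin's upright orange paddle handle: 46 mm long (its x), 14 mm thick (y), 48 mm tall (z, up). 24 mm below this point it stands on a steel collar 30 mm across and 4 mm thick. The loose pin, 0.1 to 0.25 kg, starts upright in one of the rack's three places, collar on the rack's top, lugs down in the slot; it leaves straight up.
- lockpin_lugs (a point): Centre of the pin's two lugs, 47 mm below the handle's centre, on the 12 mm round shank that goes 40 mm down from the collar's underside (last 10 mm tapering to 5 mm). The lugs stick out in line with the handle (along x): 28 mm over both ends, 6 mm wide, 6 mm high, upper faces 16 mm below the collar's underside.
- eyelet (a point): Centre of the eyelet on the leaf's upper face, 75 mm above the table; x along the leaf towards its hinge, y across, z up. A round through hole 16 mm across with a slot along y, 33 mm long, 11 mm wide. Leaf and bridge are 11 mm thick here, open space beneath: with the collar down on the leaf the lugs hang 5 mm clear below and the pin turns freely either way (no stop or detent).
- jig: Drill jig, fixed; origin on the table straight under the eyelet, axes as the eyelet's. Its closed leaf (blue, yellow around the eyelet), 64 mm wide, runs from 32 mm before the eyelet to a hinge barrel 153 mm beyond it, 81 mm high. An aluminium square tube 160 mm long lies across under the leaf, 87 mm beyond the eyelet; two brass bushings stand 5 mm above the leaf there.
- rack: Red steel rack, fixed, 60 mm (x) by 190 mm (y) by 50 mm high; origin at the centre of its underside. Three slots in its top at y = -65, 0 and +65 mm, each 32 mm along y and 14 mm along x, 45 mm deep, hold the three pins in any order.
- blackpin_knob (a point): Half-way up the round black knob (30 mm across, 36 mm tall) of a plain pin in the rack: not needed, stays there.
- greenpin_knob (a point): Half-way up the round green knob (30 mm across, 36 mm tall) of another plain pin in the rack: not needed, stays there.

How it is judged:
By the outcome, as a careful person would: the job done as asked, in the order asked, and still so for the second after the job is handed in, with the robot touching nothing.
It also fails if it takes over 48 s, if anything falls off the work surface, if the arm or the gripper's body presses on something with over 40 N, if the wrist force passes 120 N, or if a joint passes its speed limit or range.

## Working session

There is one attempt and no reset: what is moved stays moved. The work goes in short steps, Python scripts to look and compute and a tool call to move; the robot and the scene stay as the last step left them, time stands still between calls to the robot, and variables do not carry over. Pictures are saved under pics/ and viewed, at most 10 in all, crops included, and the job is handed in when it is done.

Besides the shell and the picture viewer there is one more tool, called after "Emit:" as name(argument=value, ...) on one line, values as JSON. move_arm: Moves the arm, as the interface text tells. Shifts and turns lie within -1 to 1; 1 stands for 0.1 m of shift or pi rad of turn. Its arguments: {"type":"object","properties":{"motion":{"type":"array"},"fingers":{"type":"number"},"newtons":{"type":"number"}},"required":["motion"]}

```bash
mkdir -p pics; cat > h.py <<'E'
import numpy as np, cv2
from cell import robot
def cam(n):
    c=robot.read_camera(n); np.savez(f'{n}.npz',**{k:c[k] for k in c if k!='name'}); return c
def pt(c,u,v,z=None):
    # pixel -> world; z: world height plane, else depth
    f=192/np.tan(np.radians(c['vfov'])/2); E=c['extrinsics']
    d=np.array([(u-c['cx'])/f,-(v-c['cy'])/f,-1.])
    if z is None:
        r=c['range_z'][int(round(v)),int(round(u))]
        return (E@np.r_[d*r,1])[:3]
    w=E[:3,:3]@d; return E[:3,3]+w*(z-E[2,3])/w[2]
E
python3 - <<'E'
from h import *
for n in('scene','top'):
    c=cam(n); print(n,{k:c[k] for k in c if k not in('image','range_z')})
    cv2.imwrite(f'pics/{n}0.png',cv2.resize(c['image'][:,:,::-1],(800,600)))
print(robot.observe())
E
```

```text
scene {'vfov': 53.29645652990731, 'cx': 254.370558518224, 'cy': 182.2475984400791, 'extrinsics': array([[ 0.01022409, -0.8597915 ,  0.5105429 ,  0.92133101],
       [ 0.99984672,  0.00153309, -0.01744103,  0.02097233],
       [ 0.01421294,  0.51064296,  0.85967538,  0.73932577],
       [ 0.        ,  0.        ,  0.        ,  1.        ]])}
top {'vfov': 57.323859450820486, 'cx': 259.49288346801217, 'cy': 196.6603079486612, 'extrinsics': array([[ 0.0187301 ,  0.99853906, -0.05068455,  0.4723493 ],
       [-0.99956283,  0.019861  ,  0.02190166,  0.0303477 ],
       [ 0.02287631,  0.05025217,  0.99847453,  0.88186397],
       [ 0.        ,  0.        ,  0.        ,  1.        ]])}
{'time': 0.1, 'qpos': array([-1.37903119e+00,  3.42653779e-01,  1.52486678e+00,  2.15140775e-06,
        1.27541045e+00, -1.46014043e-01]), 'qvel': array([ 0.00090695, -0.0031029 , -0.00386598,  0.00045584,  0.00185342,
       -0.00118672]), 'joint_efforts': array([ 1.17276752e-03, -4.32005560e+01, -2.44693726e+01,  7.18858279e-02,
        5.26564009e-02, -5.08525966e-05]), 'tool_pos': array([ 0.17393008, -0.49499029,  0.22613318]), 'tool_rot': array([-3.14026884e+00, -1.96760183e-04,  3.37778422e-01]), 'contact_force': array([ 0.26911657, -0.7914475 , -0.095487  ]), 'torque': array([-0.0314296 , -0.01228808, -0.05447406]), 'grip_force': 0.0, 'opening': 0.0920999954261843}
```

View pics/top0.png

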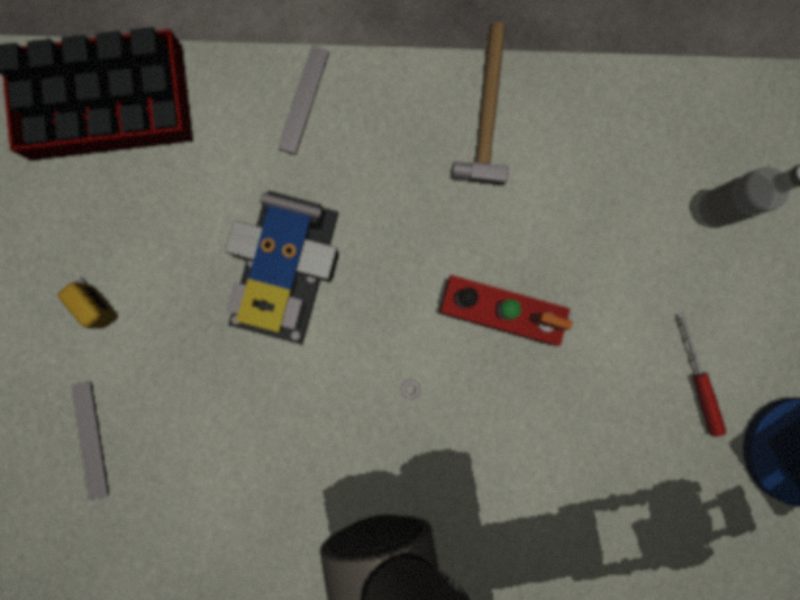

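View pics/scene0.png

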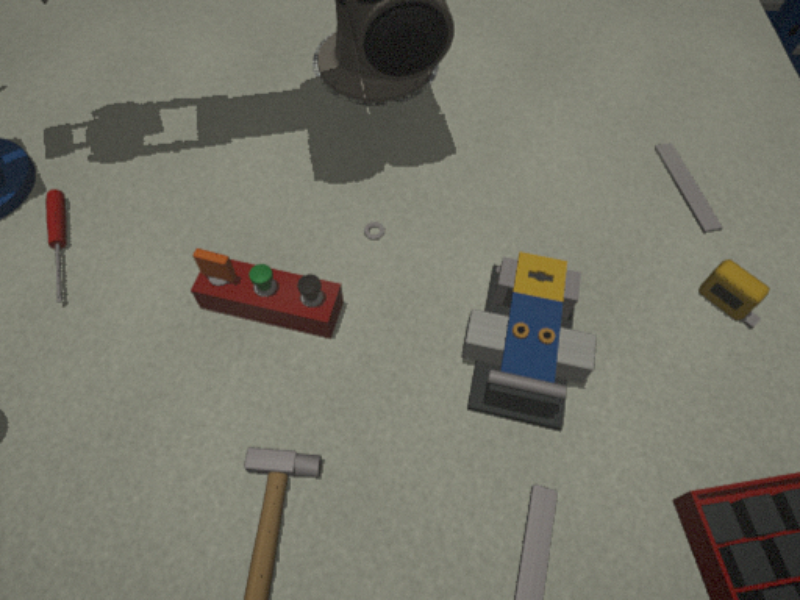

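The top view shows the eyelet near (263,305) and the orange handle near (553,321). The scene view shows them near (541,276) and (213,266). Next I'll take enlarged crops.

```bash
python3 - <<'E'
from h import *
def crop(n,u,v,w=50,h=38,s=8):
    c=np.load(n+'.npz'); return cv2.resize(c['image'][v:v+h,u:u+w,::-1],(w*s,h*s),interpolation=cv2.INTER_CUBIC)
a=np.hstack([crop('top',145,170),crop('top',325,185)])
b=np.hstack([crop('scene',322,155),crop('scene',115,150)])
cv2.imwrite('pics/c0.png',np.vstack([a,b]))
for n in('top','scene'):
    c=np.load(n+'.npz'); hsv=cv2.cvtColor(c['image'],cv2.COLOR_RGB2HSV)
    for nm,lo,hi in(('orange',(6,150,90),(15,255,255)),('yellow',(22,150,100),(32,255,255)),('blue',(105,120,50),(125,255,255)),('red',(0,150,60),(4,255,255)),('green',(50,120,50),(75,255,255))):
        m=cv2.inRange(hsv,lo,hi); k,_,st,ce=cv2.connectedComponentsWithStats(m)
        for i in range(1,k):
            if st[i,4]>40:
                v,u=np.where(_==i); P=np.array([pt(c,x,y) for x,y in zip(u,v)])
                print(n,nm,st[i],ce[i].round(1),'med',np.median(P,0).round(4),'zmax',np.percentile(P[:,2],[5,50,95]).round(3))
E
```

```text
top orange [347 199  18  11 114] [355.3 204.6] med [ 0.4978 -0.2018  0.1012] zmax [0.099 0.101 0.104]
top yellow [152 179  33  33 658] [168.  195.4] med [0.5111 0.2219 0.0745] zmax [0.072 0.074 0.077]
top yellow [ 42 189  20  17 146] [ 52.5 197.1] med [0.5038 0.489  0.0613] zmax [0.059 0.061 0.064]
top blue [ 159  132   40   52 1114] [178.9 157.4] med [0.6039 0.2003 0.0745] zmax [0.072 0.075 0.077]
top blue [484 256  28  22 203] [496.8 264.8] med [ 0.3615 -0.5749  0.0243] zmax [0.022 0.024 0.027]
top blue [487 300  15  13 113] [494.3 306.6] med [ 0.2578 -0.5667  0.0245] zmax [0.022 0.025 0.027]
top red [101  19  15  65 113] [110.4  53.2] med [0.8494 0.3755 0.0494] zmax [0.047 0.049 0.052]
top red [82 64 20 23 66] [94.  78.7] med [0.7886 0.4266 0.0266] zmax [0.002 0.027 0.051]
top red [ 282  177   82   44 1368] [320.4 198.4] med [ 0.5136 -0.1255  0.0494] zmax [0.047 0.049 0.052]
top red [446 240  18  39 308] [454.5 259.3] med [ 0.3709 -0.4704  0.0233] zmax [0.019 0.023 0.026]
top green [321 192  12  12 100] [326.6 197.3] med [ 0.5148 -0.1401  0.087 ] zmax [0.085 0.087 0.09 ]
scene ora
[... 399 characters left out ...]
lue [ 321  187   39   57 1421] [340.3 216.1] med [0.6094 0.1995 0.0755] zmax [0.074 0.076 0.077]
scene red [ 30 122  11  34 286] [ 34.5 137.7] med [ 0.3763 -0.4719  0.0242] zmax [0.02  0.024 0.027]
scene red [ 123  167   92   40 1103] [170.5 187.8] med [ 0.5261 -0.1303  0.0504] zmax [0.048 0.05  0.052]
scene red [482 303  30   8  75] [496.8 306.1] med [0.7681 0.4621 0.0506] zmax [0.049 0.051 0.052]
scene red [442 308  70  76 578] [469.1 330.9] med [0.7827 0.4076 0.0083] zmax [0.004 0.008 0.052]
scene red [486 370  21   7  51] [495.7 372.9] med [0.8713 0.4487 0.006 ] zmax [0.004 0.006 0.048]
scene green [160 170  14  11 123] [166.2 174.9] med [ 0.5168 -0.1416  0.0878] zmax [0.086 0.088 0.09 ]
```

View pics/c0.png

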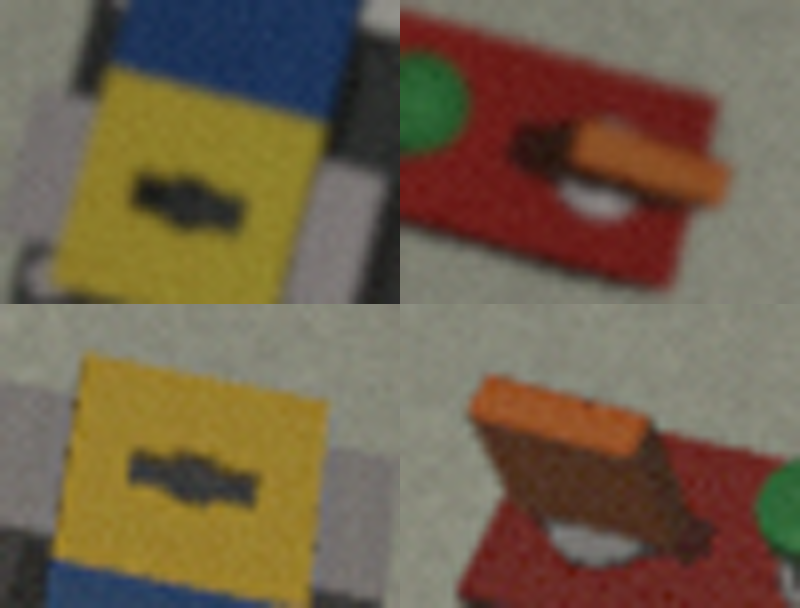

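```bash
python3 - <<'E'
from h import *
def rect(P):
    r=cv2.minAreaRect((P[:,:2]*1000).astype(np.float32)); return r
T=np.load('top.npz');S=np.load('scene.npz')
print('eye',pt(T,145+187/8-.5,170+203/8-.5,.075),pt(S,322+193/8-.5,155+174/8-.5,.075))
for n,c in(('top',T),('scene',S)):
    hsv=cv2.cvtColor(c['image'],cv2.COLOR_RGB2HSV)
    for nm,lo,hi,z in(('orange',(6,150,90),(15,255,255),.102),('yellow',(22,150,100),(32,255,255),.075),('red',(0,150,60),(4,255,255),.05),('blue',(105,120,50),(125,255,255),.075)):
        m=cv2.inRange(hsv,lo,hi); k,L,st,ce=cv2.connectedComponentsWithStats(m)
        if nm=='red': ok=[i for i in range(1,k) if abs(ce[i][0]-(320 if n=='top' else 170))<10]
        else: ok=[1+np.argmin(np.abs(ce[1:,0]-dict(top=dict(orange=355,yellow=168,blue=179),scene=dict(orange=134,yellow=345,blue=340))[n][nm]))]
        L=L.copy(); v,u=np.where(L==ok[0])
        P=np.array([pt(c,x,y,z) for x,y in zip(u,v)])
        if nm in('red',): 
            D=np.array([pt(c,x,y)[2] for x,y in zip(u,v)]);P=P[abs(D-.05)<.005]
        print(n,nm,rect(P),'mean',P.mean(0).round(4), 'pca',np.degrees(np.arctan2(*np.linalg.svd(P[:,:2]-P[:,:2].mean(0),full_matrices=False)[2][0][::-1])).round(1))
for a in((145,170,'top',[(133,188),(243,216)]),(322,155,'scene',[(130,467),(257,490)])):
    c=T if a[2]=='top' else S
    q=[pt(c,a[0]+x/8-.5,a[1]+(y-(304 if c is S else 0))/8-.5,.075)[:2] for x,y in a[3]]
    d=q[1]-q[0]; print(q,np.degrees(np.arctan2(d[1],d[0])),np.linalg.norm(d))
E
```

```text
eye [0.51322691 0.22231987 0.075     ] [0.51285739 0.2214049  0.075     ]
top orange ((498.6667175292969, -201.68948364257812), (42.36614227294922, 14.209712028503418), 72.70562744140625) mean [ 0.4985 -0.2012  0.102 ] pca -107.9
top yellow ((512.248291015625, 222.23291015625), (62.82267379760742, 62.45021057128906), 75.85194396972656) mean [0.5122 0.222  0.075 ] pca 155.0
top red ((513.5365600585938, -138.51571655273438), (187.8520965576172, 58.00157928466797), 75.34345245361328) mean [ 0.5135 -0.1333  0.05  ] pca -104.8
top blue ((599.7910766601562, 200.35916137695312), (65.26207733154297, 109.69065856933594), 76.22742462158203) mean [0.6002 0.1998 0.075 ] pca 166.5
scene orange ((500.18780517578125, -203.5654754638672), (44.14000701904297, 12.864026069641113), 72.8651351928711) mean [ 0.5001 -0.2037  0.102 ] pca -106.9
scene yellow ((512.858642578125, 221.54776000976562), (63.4768180847168, 61.8372802734375), 76.58708953857422) mean [0.5135 0.2213 0.075 ] pca 45.5
scene red ((515.6136474609375, -140.54483032226562), (188.79991149902344, 59.22817611694336), 75.3375015258789) mean [ 0.5248 -0.1389  0.05  ] pca -104.4
scene blue ((599.2125854492188, 200.00875854492188), (63.07236862182617, 110.24604034423828), 76.28085327148438) mean [0.6021 0.1993 0.075 ] pca -13.7
[array([0.51721294, 0.23780388]), array([0.50982333, 0.20627932])] -103.19240121687486 0.03237907204353443
[array([0.50952392, 0.20562859]), array([0.51647821, 0.23733761])] 77.62997025793564 0.032462658950636
```

Emit:
move_arm(motion=[[0.4,-0.17,0,0,0,0],[0.8,-0.34,0,0,0,0],[1,-0.42,0,0,0,0]], fingers=0.2)

```text
time: 0.48
tool_pos: [0.2555, -0.4209, 0.2264]
tool_rot: [-3.141, -0.0, 0.339]
contact_force: [0.5, -0.3, 0.0]
opening: 0.0663
grip_force: 0.0
```

Emit:
move_arm(motion=[[0.5,-0.21,0,0,0,0],[1,-0.42,0,0,0,0]])

```text
time: 0.72
tool_pos: [0.3356, -0.3487, 0.2264]
tool_rot: [-3.141, 0.0, 0.337]
contact_force: [0.8, -1.4, -0.1]
opening: 0.0556
grip_force: 0.0
```

Emit:
move_arm(motion=[[0.5,-0.21,0,0,0,0],[1,-0.42,0,0,0,0]])

```text
time: 0.98
tool_pos: [0.4163, -0.2756, 0.2265]
tool_rot: [-3.141, 0.0, 0.338]
contact_force: [-0.1, -0.9, -0.2]
opening: 0.055
grip_force: 0.0
```

Emit:
move_arm(motion=[[0.5,-0.21,0,0,0,-0.05],[1,-0.42,0.2,0,0,-0.1],[1,-0.42,0.4,0,0,-0.15],[1,-0.42,0.4,0,0,-0.2],[1,-0.42,0.4,0,0,-0.25],[1,-0.42,0.4,0,0,-0.3],[1,-0.42,0.4,0,0,-0.3],[1,-0.42,0.4,0,0,-0.3]])

```text
time: 1.98
tool_pos: [0.4956, -0.2042, 0.1865]
tool_rot: [-3.141, -0.0, 1.277]
contact_force: [-0.8, -0.1, -0.3]
opening: 0.0554
grip_force: 0.0
```

```bash
cat >> h.py <<'E'
from scipy.spatial.transform import Rotation as Ro
def go(x,y,z,yaw):
    o=robot.observe(); R=Ro.from_euler('xyz',o['tool_rot']); G=Ro.from_euler('xyz',[np.pi,0,np.radians(yaw)])
    print('now',o['time'],o['tool_pos'].round(4),np.degrees(o['tool_rot']).round(2),o['contact_force'].round(1),o['opening'],o['grip_force'],'q6',o['qpos'][5].round(2))
    print('shift',(R.inv().apply(np.array([x,y,z])-o['tool_pos'])*10).round(3),'turn',((R.inv()*G).as_rotvec()/np.pi).round(4))
E
python3 - <<'E'
from h import *
go(.4990,-.2026,.064,73.2)
c=cam('scene')
cv2.imwrite('pics/s1.png',cv2.resize(c['image'][110:230,80:240,::-1],(800,600),interpolation=cv2.INTER_CUBIC))
E
```

```text
now 1.975 [ 0.4956 -0.2042  0.1865] [-179.98   -0.     73.18] [-0.8 -0.1 -0.3] 0.055382627056174465 0.0 q6 -0.24
shift [0.025 0.028 1.225] turn [-0.0001 -0.     -0.0001]
```

View pics/s1.png

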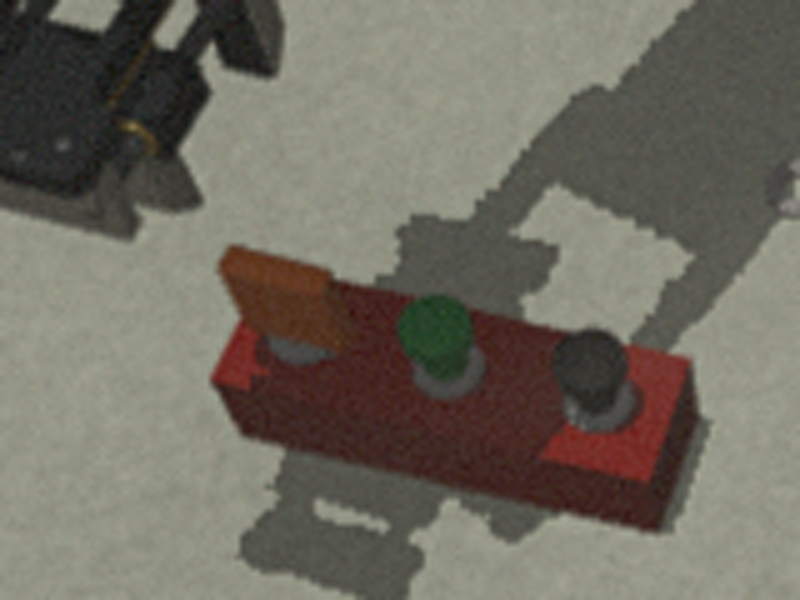

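The handle stands upright and clear of the open fingers, which hang at the upper left (about 130,200), aligned with it. Descending.

Emit:
move_arm(motion=[[0.025,0.028,0.3,0,0,0],[0.025,0.028,0.6,0,0,0],[0.025,0.028,0.9,0,0,0],[0.025,0.028,1,0,0,0]])

```text
time: 2.52
tool_pos: [0.4982, -0.2022, 0.0851]
tool_rot: [-3.139, -0.001, 1.279]
contact_force: [-0.5, 0.1, 0.9]
opening: 0.0551
grip_force: 0.0
```

Emit:
move_arm(motion=[[0,0,0.1,0,0,0],[0,0,0.2,0,0,0],[0,0,0.2,0,0,0]])

```text
time: 2.9
tool_pos: [0.499, -0.2026, 0.0665]
tool_rot: [-3.141, -0.0, 1.28]
contact_force: [0.1, 0.7, -0.9]
opening: 0.0553
grip_force: 0.0
```

Emit:
move_arm(motion=[[0,0,0,0,0,0],[0,0,0,0,0,0],[0,0,0,0,0,0],[0,0,0,0,0,0],[0,0,0,0,0,0],[0,0,0,0,0,0]], fingers=-1, newtons=25)

```text
time: 3.65
tool_pos: [0.4991, -0.2027, 0.0668]
tool_rot: [-3.142, 0.0, 1.28]
contact_force: [-0.3, -0.2, 1.3]
opening: 0.014
grip_force: 25.0
```

Emit:
move_arm(motion=[[0,0,-0.15,0,0,0],[0,0,-0.4,0,0,0],[0,0,-0.7,0,0,0],[0,0,-1,0,0,0],[0,0,-1,0,0,0]], newtons=40)

```text
time: 4.28
tool_pos: [0.5005, -0.2034, 0.1695]
tool_rot: [3.136, 0.001, 1.28]
contact_force: [-1.3, 0.3, -1.7]
opening: 0.014
grip_force: 40.0
```

```bash
python3 - <<'E'
from h import *
go(.513,.222,.167,76.2)
c=cam('scene')
cv2.imwrite('pics/s2.png',cv2.resize(c['image'][90:210,80:240,::-1],(800,600),interpolation=cv2.INTER_CUBIC))
E
```

```text
now 4.275 [ 0.5005 -0.2034  0.1695] [1.7967e+02 8.0000e-02 7.3360e+01] [-1.3  0.3 -1.7] 0.013996021825608503 39.99961495399475 q6 -0.24
shift [ 4.112 -1.098  0.013] turn [ 0.0018  0.0005 -0.0158]
```

View pics/s2.png

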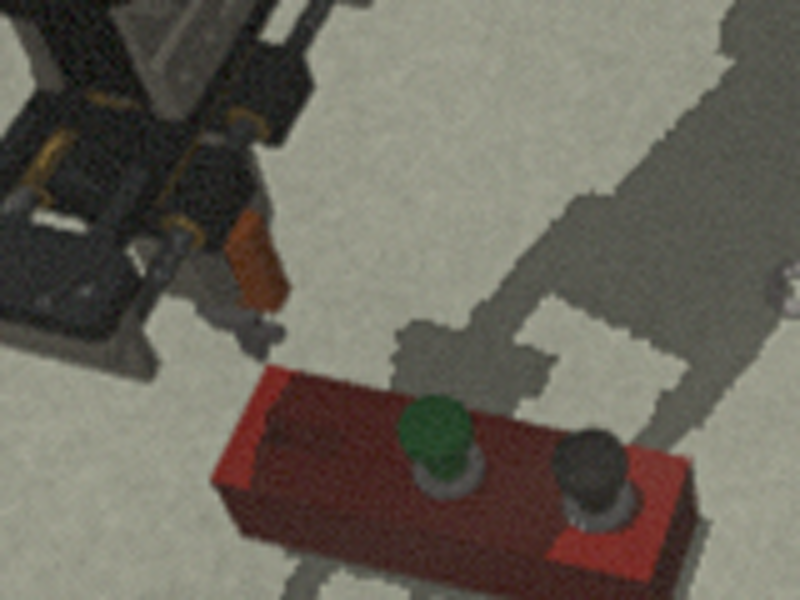

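Pin is out and hanging at about (265,320), and the round-knobbed pins are still in the rack. Moving across to the jig.

Emit:
move_arm(motion=[[0.3,-0.08,-0.05,0,0,0],[0.6,-0.16,-0.05,0,0,0],[0.9,-0.24,-0.05,0,0,0],[0.9,-0.24,-0.05,0,0,0]])

```text
time: 4.82
tool_pos: [0.501, -0.1075, 0.1704]
tool_rot: [-3.139, -0.001, 1.283]
contact_force: [0.2, 0.1, -1.8]
opening: 0.0141
grip_force: 40.0
```

Emit:
move_arm(motion=[[0.4,-0.11,0,0,0,0],[0.9,-0.24,0,0,0,0]])

```text
time: 5.08
tool_pos: [0.5044, -0.0168, 0.1706]
tool_rot: [-3.14, 0.001, 1.278]
contact_force: [1.0, 0.3, -0.9]
opening: 0.0139
grip_force: 40.0
```

Emit:
move_arm(motion=[[0.4,-0.11,0,0,0,0],[0.9,-0.24,0,0,0,0]])

```text
time: 5.32
tool_pos: [0.5073, 0.0769, 0.1707]
tool_rot: [-3.14, 0.001, 1.279]
contact_force: [1.2, 0.2, -1.4]
opening: 0.0135
grip_force: 40.0
```

Emit:
move_arm(motion=[[0.4,-0.11,0,0,0,0],[0.9,-0.24,0,0,0,0],[0.9,-0.24,0,0,0,0]])

```text
time: 5.7
tool_pos: [0.5099, 0.172, 0.1705]
tool_rot: [-3.14, 0.0, 1.284]
contact_force: [0.0, 0.3, -1.5]
opening: 0.0137
grip_force: 40.0
```

Emit:
move_arm(motion=[[0.3,-0.08,0,0,0,-0.016],[0.5,-0.13,0,0,0,-0.016],[0.5,-0.13,0,0,0,-0.016],[0.5,-0.13,0,0,0,-0.016]])

```text
time: 6.2
tool_pos: [0.5122, 0.2204, 0.1714]
tool_rot: [-3.141, 0.001, 1.33]
contact_force: [0.5, -0.4, -2.1]
opening: 0.0139
grip_force: 40.0
```

```bash
python3 - <<'E'
from h import *
go(.513,.222,.117,76.2)
c=cam('scene');t=cam('top')
a=cv2.resize(c['image'][100:190,300:400,::-1],(400,360),interpolation=cv2.INTER_CUBIC)
b=cv2.resize(t['image'][140:230,120:220,::-1],(400,360),interpolation=cv2.INTER_CUBIC)
cv2.imwrite('pics/s3.png',np.hstack([a,b]))
for n,d in(('scene',c),('top',t)):
    hsv=cv2.cvtColor(d['image'],cv2.COLOR_RGB2HSV); v,u=np.where(cv2.inRange(hsv,(5,150,40),(15,255,255))>0)
    P=np.array([pt(d,x,y) for x,y in zip(u,v)]); k=(P[:,2]>.1)&(abs(P[:,0]-.5)<.1); 
    if k.any(): print(n,k.sum(),u[k].mean(),v[k].mean(),P[k].min(0),P[k].max(0),P[k].mean(0))
E
```

```text
now 6.2 [0.5122 0.2204 0.1714] [-1.7998e+02  6.0000e-02  7.6190e+01] [ 0.5 -0.4 -2.1] 0.013875350767815719 39.999579191207886 q6 0.51
shift [0.018 0.004 0.544] turn [-0.0001  0.0003 -0.0001]
top 63 166.53968253968253 194.57142857142858 [0.4723493  0.0303477  0.16460295] [0.51569502 0.21399642 0.88186397] [0.50706363 0.19768335 0.20958956]
```

View pics/s3.png

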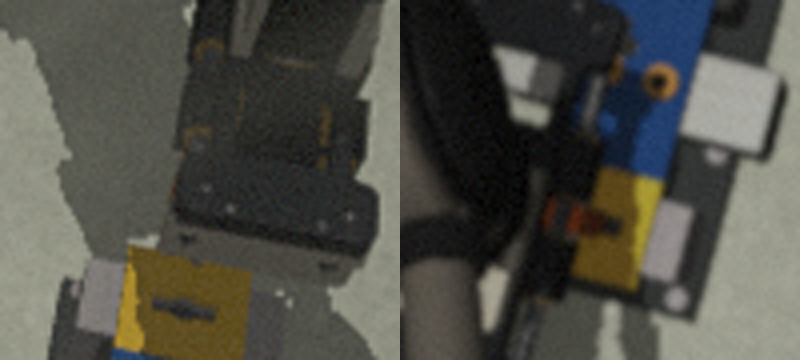

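The scene view (left) shows the pin hidden behind the gripper, with the slot visible at about (183,308). The top view shows the handle above the eyelet at about (580,215). I'll lower by feel, starting with the tapered tip.

Emit:
move_arm(motion=[[0.014,0.004,0,0,0,0],[0.014,0.004,0.15,0,0,0],[0.014,0.004,0.3,0,0,0],[0.014,0.004,0.38,0,0,0],[0.014,0.004,0.43,0,0,0],[0.014,0.004,0.48,0,0,0],[0.014,0.004,0.52,0,0,0],[0.014,0.004,0.52,0,0,0]])

```text
time: 7.3
tool_pos: [0.5128, 0.2226, 0.1195]
tool_rot: [-3.141, 0.0, 1.331]
contact_force: [0.0, 0.9, -1.5]
opening: 0.0139
grip_force: 40.0
```

```bash
python3 - <<'E'
from h import *
go(.513,.222,.092,76.2); print(robot.observe()['torque'])
E
```

```text
now 7.3 [0.5128 0.2226 0.1195] [-1.7999e+02  1.0000e-02  7.6240e+01] [ 0.   0.9 -1.5] 0.013873882401821363 39.999595284461975 q6 0.51
shift [-0.005  0.004  0.275] turn [-0.0001  0.0001  0.0002]
[-0.02503663 -0.11340285  0.01085566]
```

Emit:
move_arm(motion=[[-0.005,0.002,0.02,0,0,0],[-0.005,0.002,0.04,0,0,0],[-0.005,0.002,0.06,0,0,0],[-0.005,0.002,0.08,0,0,0],[-0.005,0.002,0.1,0,0,0],[-0.005,0.002,0.1,0,0,0]])

```text
time: 8.05
tool_pos: [0.5128, 0.222, 0.1095]
tool_rot: [-3.141, 0.0, 1.331]
contact_force: [-0.9, 0.7, -2.1]
opening: 0.0137
grip_force: 40.0
```

The lugs are in the slot with no contact force. Carrying on down until the collar seats.

Emit:
move_arm(motion=[[0,0,0.03,0,0,0],[0,0,0.06,0,0,0],[0,0,0.09,0,0,0],[0,0,0.12,0,0,0],[0,0,0.14,0,0,0],[0,0,0.16,0,0,0],[0,0,0.165,0,0,0],[0,0,0.165,0,0,0]])

```text
time: 9.05
tool_pos: [0.513, 0.2221, 0.0932]
tool_rot: [3.142, 0.0, 1.331]
contact_force: [0.4, -0.4, -1.0]
opening: 0.0133
grip_force: 40.0
```

Emit:
move_arm(motion=[[0,0,0.01,0,0,0],[0,0,0.015,0,0,0],[0,0,0.015,0,0,0]])

```text
time: 9.43
tool_pos: [0.5129, 0.2221, 0.0918]
tool_rot: [3.141, 0.0, 1.331]
contact_force: [-1.3, -0.5, -0.5]
opening: 0.0138
grip_force: 40.0
```

Emit:
move_arm(motion=[[0,0,0.01,0,0,0],[0,0,0.015,0,0,0],[0,0,0.015,0,0,0]])

```text
time: 9.8
tool_pos: [0.513, 0.2221, 0.0917]
tool_rot: [3.141, -0.0, 1.331]
contact_force: [-4.6, -0.9, 11.2]
opening: 0.0138
grip_force: 40.0
```

Collar seated (11 N). Easing off the pressure, then the quarter turn.

Emit:
move_arm(motion=[[0,0,-0.015,0,0,-0.03],[0,0,-0.015,0,0,-0.08],[0,0,-0.015,0,0,-0.13],[0,0,-0.015,0,0,-0.18],[0,0,-0.015,0,0,-0.23],[0,0,-0.015,0,0,-0.28],[0,0,-0.015,0,0,-0.33],[0,0,-0.015,0,0,-0.38],[0,0,-0.015,0,0,-0.43],[0,0,-0.015,0,0,-0.48],[0,0,-0.015,0,0,-0.5],[0,0,-0.015,0,0,-0.5]])

```text
time: 11.3
tool_pos: [0.5132, 0.2221, 0.0918]
tool_rot: [3.141, 0.001, 2.901]
contact_force: [0.1, 0.4, -0.5]
opening: 0.0137
grip_force: 40.0
```

```bash
python3 - <<'E'
from h import *
go(.513,.222,.0917,166.2); print(robot.observe()['torque'])
E
```

```text
now 11.3 [0.5132 0.2221 0.0918] [1.7999e+02 3.0000e-02 1.6619e+02] [ 0.1  0.4 -0.5] 0.01370341519894029 39.99955594539642 q6 -1.06
shift [ 0.001 -0.002  0.001] turn [ 0.0001  0.0002 -0.    ]
[ 0.07265133 -0.17878458 -0.02471175]
```

Emit:
move_arm(motion=[[0,0,0,0,0,0],[0,0,0,0,0,0],[0,0,0,0,0,0],[0,0,0,0,0,0],[0,0,0,0,0,0]], fingers=0.2)

```text
time: 11.92
tool_pos: [0.513, 0.2221, 0.0917]
tool_rot: [-3.142, 0.0, 2.901]
contact_force: [-1.0, -0.1, -0.3]
opening: 0.0548
grip_force: 0.0
```

Emit:
move_arm(motion=[[0,0,-0.1,0,0,0],[0,0,-0.3,0,0,0],[0,0,-0.6,0,0,0],[0,0,-0.9,0,0,0],[0,0,-1,0,0,0],[0,0,-1,0,0,0]])

```text
time: 12.68
tool_pos: [0.5131, 0.2221, 0.1921]
tool_rot: [3.141, 0.001, 2.901]
contact_force: [0.6, -0.6, -1.1]
opening: 0.0552
grip_force: 0.0
```

Emit:
move_arm(motion=[[0.2,0.4,-0.2,0,0,0],[0.4,0.8,-0.4,0,0,0],[0.6,1,-0.5,0,0,0],[0.6,1,-0.5,0,0,0]])

```text
time: 13.18
tool_pos: [0.4773, 0.3349, 0.2409]
tool_rot: [-3.141, -0.001, 2.904]
contact_force: [1.0, -0.3, -0.6]
opening: 0.0554
grip_force: 0.0
```

Emit:
move_arm(motion=[[0.2,0.4,0,0,0,0],[0.4,0.8,0,0,0,0],[0.6,1,0,0,0,0],[0.6,1,0,0,0,0]])

```text
time: 13.68
tool_pos: [0.4432, 0.4452, 0.2396]
tool_rot: [-3.139, -0.002, 2.903]
contact_force: [-0.2, -0.0, 0.2]
opening: 0.055
grip_force: 0.0
```

```bash
python3 - <<'E'
from h import *
c=cam('scene');t=cam('top'); print(robot.observe()['tool_pos'],robot.observe()['time'])
a=cv2.resize(c['image'][130:220,300:400,::-1],(400,360),interpolation=cv2.INTER_CUBIC)
b=cv2.resize(t['image'][140:230,120:220,::-1],(400,360),interpolation=cv2.INTER_CUBIC)
cv2.imwrite('pics/s4.png',np.hstack([a,b]))
for n,d in(('scene',c),('top',t)):
    hsv=cv2.cvtColor(d['image'],cv2.COLOR_RGB2HSV); v,u=np.where(cv2.inRange(hsv,(5,150,40),(17,255,255))>0)
    P=np.array([pt(d,x,y) for x,y in zip(u,v)]); k=(P[:,2]>.115)&(P[:,2]<.14)&(abs(P[:,0]-.51)<.06)&(abs(P[:,1]-.22)<.06)
    if k.any(): print(n,k.sum(),np.percentile(P[k,2],[10,50,90]).round(4),cv2.minAreaRect((P[k,:2]*1000).astype(np.float32)))
E
```

```text
[0.44443319 0.44360963 0.24039312] 13.775
scene 146 [0.1238 0.127  0.1283] ((517.1270751953125, 220.51914978027344), (13.283995628356934, 44.40983200073242), 77.13785552978516)
top 151 [0.1222 0.1261 0.128 ] ((514.7391967773438, 221.8165283203125), (13.642741203308105, 44.776554107666016), 75.99560546875)
```

View pics/s4.png

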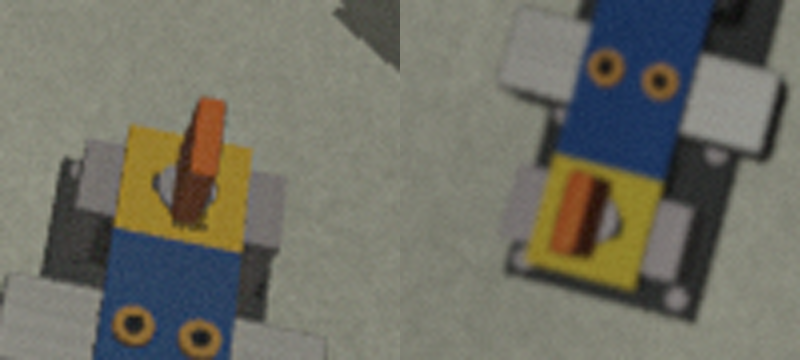

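The handle's top is at z = 0.127 m, which means the pin is fully seated, and it lies along the leaf to within about 1° in both views. The gripper is clear.

```bash
python3 -c "
from cell import robot
print(robot.hand_in())"
```

```text
the job is handed in; nothing more can be done
None
```

The job is handed in at about 14 s: the locking pin is fully down in the eyelet with its handle turned along the leaf and released, and I left the two round-knobbed pins in the rack.

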